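# Size a loose wheel axle on the hole gauge

### The job

The wheel axle that hangs by itself in the yellow stand is unmarked: take it by its knob and size it on the steel hole gauge. Push it straight down right through the largest hole first, then step down hole by hole until one refuses it under a light push, and leave it hanging upright, its knob down flat on the plate, in the smallest hole that it passes through cleanly. Never force it or drop it, and leave the two axles in the grey rack and the things around where they are.

Things in the scene. Friction and masses are not known exactly. Their poses are not given: they have to be found in the camera images.
- axle_a_knob (a point): a loose wheel axle, upright, knob up: the centre of its black six-sided knob, 30 mm across the flats and 30 mm tall, the same on all three (one pair of flats faces along its own +-y). The plain metal shaft below is 100 mm long (its foot 115 mm below this point) and 20, 15 or 10 mm thick: each differs, which is which is unknown. Foot bevelled 0.8 mm, 0.12 kg, z up. It starts in the yellow stand or grey rack
- axle_b_knob (a point): a loose wheel axle, upright, knob up: the centre of its black six-sided knob, 30 mm across the flats and 30 mm tall, the same on all three (one pair of flats faces along its own +-y). The plain metal shaft below is 100 mm long (its foot 115 mm below this point) and 20, 15 or 10 mm thick: each differs, which is which is unknown. Foot bevelled 0.8 mm, 0.12 kg, z up. It starts in the yellow stand or grey rack
- axle_c_knob (a point): a loose wheel axle, upright, knob up: the centre of its black six-sided knob, 30 mm across the flats and 30 mm tall, the same on all three (one pair of flats faces along its own +-y). The plain metal shaft below is 100 mm long (its foot 115 mm below this point) and 20, 15 or 10 mm thick: each differs, which is which is unknown. Foot bevelled 0.8 mm, 0.12 kg, z up. It starts in the yellow stand or grey rack
- axle_a: the same axle as axle_a_knob; the origin is the centre of the shaft's foot, 115 mm below the knob's centre
- axle_b: the same axle as axle_b_knob; the origin is the centre of the shaft's foot, 115 mm below the knob's centre
- axle_c: the same axle as axle_c_knob; the origin is the centre of the shaft's foot, 115 mm below the knob's centre
- gauge: the hole gauge, fixed to the table: a bare steel plate 60 x 200 x 10 mm with its top 125 mm above the table, on two blue uprights at its ends and a blue foot plate 90 x 220 mm. Origin under its centre at table height; its y axis runs along the row of four holes, 42 mm apart, towards the largest. It is rigid: a hard contact builds up force fast, so touch slowly
- hole_1 (a point): centre of the first and largest round hole of the steel gauge plate, level with the plate's top face (125 mm above the table). It takes the 20 mm axle size and is bored 21 mm, right through the 10 mm plate; below is a free space of over 100 mm. Its axis is vertical
- hole_2 (a point): centre of the second round hole of the steel gauge plate, level with the plate's top face (125 mm above the table). It takes the 15 mm axle size and is bored 16 mm, right through the 10 mm plate; below is a free space of over 100 mm. Its axis is vertical
- hole_3 (a point): centre of the third round hole of the steel gauge plate, level with the plate's top face (125 mm above the table). It takes the 10 mm axle size and is bored 11 mm, right through the 10 mm plate; below is a free space of over 100 mm. Its axis is vertical
- hole_4 (a point): centre of the fourth and smallest round hole of the steel gauge plate, level with the plate's top face (125 mm above the table). It takes the 5 mm axle size and is bored 6 mm, right through the 10 mm plate; below is a free space of over 100 mm. Its axis is vertical
- stand_top (a point): the yellow sheet-steel stand, fixed: centre of its single 26 mm hole, level with its top face (80 x 70 mm, 125 mm above the table). One axle hangs in it by its knob, which rests on the top face: the axle to be sized
- rack_top (a point): the grey rack, fixed: centre of its top face (160 x 70 mm, 125 mm above the table), half-way between its two 26 mm holes, which are 40 mm either side of it along its own x. The two other axles hang in it
- cake_tray_mid (a point): clear tray of nine small cakes, 200 x 144 x 40 mm, loose: its centre, half-way up. Leave it alone
- mug_mid (a point): blue mug, 76 mm across and 85 mm tall, loose: its centre, half-way up. Leave it alone
- wrench_mid (a point): steel wrench about 170 mm long lying on the table, loose: the middle of its underside. Leave it alone
Mind the look-alikes: they are no part of the job. Leave any pink look-alike of the part that bears stand_top alone.

How it is judged:
By the outcome, as a careful person would: the job done as asked, in the order asked, and still so for the second after the job is handed in, with the robot touching nothing.
It also fails if it takes over 72 s, if anything falls off the work surface, if the arm or the gripper's body presses on something with over 40 N, if the wrist force passes 120 N, or if a joint passes its speed limit or range.

### The arm

A 6-joint arm with a two-finger parallel gripper is mounted at the origin on the work surface. World frame = base frame: x ahead of the robot, y to its left, z up, the work surface at z = 0. Lengths are in m, angles in rad, forces in N, time in s.
With the tool pointing down it reaches from about 0.35 to 0.975 m from the base axis. Payload 4.9 kg.
Tool frame: the origin (TCP) lies at the very end of the fingers, on their centre line; the grasp point (between the pads) lies 19 mm behind it (ctrl.pinch_z is the distance from the TCP to the grasp point, in m); z points along the fingers, y is the direction in which the jaws open and shut (so a half turn about z gives the same grasp; the last joint's range is limited). The gripper opens to 85 mm and grips with 20 to 120 N. Pads are 22 mm wide; open, the fingers measure 114 mm over their backs; the gripper's body (76 mm by 85 mm) begins 54 mm behind the grasp point. The pads swing forward as they close: fully open they stand 13 mm farther back than shut.
Start: joints at [1.164, 0.053, 1.613, -0, 1.476, -0.119], TCP at [0.177, 0.599, 0.231] pointing down, gripper open.
Joint ranges: [-3.01, 3.01], [-1.01, 2.22], [0.06, 2.58], [-1.02, 4.17], [0.09, 2.62], [-3.14, 3.14]. Speed limits (rad/s): [2.57, 2.57, 3.14, 3.14, 3.14, 3.14].

### API

Orientations are given as a rotation vector (axis times angle).
In Python, from station import ctrl gives the robot as it stands.
- The arm moves only by the tool carry_out, never from a script. Its argument "series" is a list of rows, each a list of 7 numbers: the shift along the world's x, y, z each as a share of 0.025 m, from -1 to 1, then the turn, a rotation vector about the world's x, y, z each as a share of 0.1 rad, from -1 to 1, then the opening, from 0 (shut) to 1 (fully open). A call has 1 to 12 rows; each row shifts and turns the commanded pose from where the row before left it; what a row does not reach is not made up. A row lasts 1/10 s, in which the tool goes at most 50 mm and 8.59 degrees, less where a joint would pass 70% of its speed; a pose out of reach is approached as far as the arm can. A call with a number of a shift or a turn outside -1 to 1 is refused whole. A call with a gripper value outside its range is refused whole. The fingers move at their own pace and stop on an object; "grip_force" is the grip in N (left out, the last holds). Time passes only in rows, so rows that do not move let the fingers close. It gives the time, the measured TCP pose, the force and the opening at its end, in the units of the state.
- ctrl.get_obs(): the state, without advancing time (a new reading comes with each control period).
- ctrl.get_image(name): name is "scene" or "top" or "wrist"; returns a dict with "frame" (400x640x3 uint8, blue, green, red), "fx", "fy", "cx", "cy" (pixels), "R" (3x3) and "t" (3): a world point X has camera coordinates R X + t; the wrist camera has in their place "hand_eye" (4x4, takes a point from camera to tool coordinates, whose origin is the TCP and whose axes are the flange's). Camera axes: x right, y down, z forward; pixel columns grow to the right and rows downward; lengths in m; the calibration is good to about 2 mm. The wrist camera is an equidistant fisheye: a pixel r from the principal point sees the ray r / f radians off the axis. A picture is of the moment at which its call begins: read the wrist's pose just before it. There is no depth.
- ctrl.finish_job(): hands the job in, once; it reports no verdict.
Trained networks look in a picture, given as the dict that the camera call returned (one of the last four; its "shot" number tells which), for a name from the list of things; names that differ only in an ending like _2 or _b are one class to them, and where a whole thing is asked for, a point or a joint stands for the part that bears it (a point fixed in the world has none). Each returns a list of dicts, best first, with "p" (0 to 1); they miss things now and then, are a little off and sometimes report something else, mostly with a low value. They report only what shows in the picture. A call takes as long as a camera call. They do not tell look-alikes from the thing itself.
- ctrl.trace(picture, name): "mask" (400x640 bool, what is visible of it) and "rect" ([left, top, width, height] as shares, 0 to 1, of the picture: columns of its width, rows of its height, round what is visible of it).
- ctrl.mark_of(picture, name): "position" ([column, row] as shares, 0 to 1, of the picture: columns of its width, rows of its height: a listed point, or the origin of a listed thing).
The state is a dict: "t": time; "q": joint angles; "dq": joint speeds; "effort": joint torques, N m; "tool_pos": TCP position; "tool_rot": TCP orientation; "contact_force": force on the tool from outside, world axes, zero at the start; "wrist_torque": the same for the moment, N m; "opening": finger opening in m.
Only numpy, scipy, OpenCV 4.12 (cv2) and the standard library are available. Lean on these libraries where they do the work, as an engineer would, in place of code of your own. Each camera call takes 0.05 s, during which the arm holds its last target.

## Working session

There is one attempt and no reset: what is moved stays moved. The work goes in short steps, Python scripts to look and compute and a tool call to move; the robot and the scene stay as the last step left them, time stands still between calls to the robot, and variables do not carry over. Pictures are saved under pics/ and viewed, and the job is handed in when it is done.

Besides the shell and the picture viewer there is one more tool, called after "Request:" in YAML: its name, and indented under it one key for each argument. carry_out: Moves the arm, as the interface text tells. Shift numbers are shares of 0.025 m and turn numbers shares of 0.1 rad, none past 1 either way. Its arguments: {"type":"object","properties":{"series":{"type":"array"},"grip_force":{"type":"number"}},"required":["series"]}

```bash
ls; mkdir -p pics; cat > h.py <<'E'
import numpy as np, cv2
from station import ctrl
from scipy.spatial.transform import Rotation as Ro
def px(pic,p): return np.array([p[0]*640,p[1]*400])
def ray(pic,uv):
    d=np.array([(uv[0]-pic['cx'])/pic['fx'],(uv[1]-pic['cy'])/pic['fy'],1.])
    R=np.array(pic['R']);t=np.array(pic['t'])
    return -R.T@t, R.T@d
def atz(pic,uv,z):
    o,d=ray(pic,uv); return o+d*(z-o[2])/d[2]
def proj(pic,X):
    c=np.array(pic['R'])@np.array(X)+np.array(pic['t'])
    return np.array([pic['fx']*c[0]/c[2]+pic['cx'],pic['fy']*c[1]/c[2]+pic['cy']])
E
python3 - <<'E'
from h import *
o=ctrl.get_obs(); print(o)
for n in ['scene','top','wrist']:
    p=ctrl.get_image(n); cv2.imwrite(f'pics/{n}0.png',p['frame'])
    print(n,{k:v for k,v in p.items() if k!='frame'})
    if n!='wrist':
        for nm,z in [('hole_1',.125),('hole_2',.125),('hole_3',.125),('hole_4',.125),('stand_top',.125),('rack_top',.125),('axle_a_knob',.14),('gauge',0),('cake_tray_mid',.02),('mug_mid',.0425),('wrench_mid',0)]:
            for r in ctrl.mark_of(p,nm)[:4]:
                uv=px(p,r['position']); print(nm,round(r['p'],2),uv.round(1),atz(p,uv,z).round(4))
E
```

```text
pics
{'t': 0.0, 'q': array([ 1.16398795e+00,  5.33891396e-02,  1.61430232e+00, -2.23792579e-05,
        1.47600104e+00, -1.19040777e-01]), 'dq': array([ 7.30897012e-04,  8.59674525e-05,  8.21374855e-04,  7.85248551e-05,
        1.71858985e-03, -1.62183564e-03]), 'effort': array([-1.98305373e-03, -3.93725324e+01, -3.70153105e+01, -4.45056767e-04,
        7.42614007e-03, -2.33195931e-05]), 'tool_pos': array([0.17716254, 0.59871023, 0.23003804]), 'tool_rot': array([-0.4503875 , -3.10860927,  0.00319363]), 'contact_force': array([0.08999598, 0.09850506, 0.00450004]), 'wrist_torque': array([ 0.02619536,  0.04552708, -0.02892913]), 'opening': 0.08570660240211113}
scene {'fx': 394.57778380459297, 'fy': 394.57778380459297, 'cx': 318.303123255197, 'cy': 205.19794789730918, 'R': array([[-0.78885492,  0.6144628 ,  0.01197453],
       [ 0.46080348,  0.60425285, -0.65002973],
       [-0.40665473, -0.50726124, -0.75981443]]), 't': array([ 0.44946372, -0.1829753 ,  1.27850483]), 'shot': 1}
hole_1 0.97 [301.2 166.2] [ 0.5252 -0.1329  0.125 ]
hole_1 0.96 [303.8 191.8] [ 0.574  -0.0554  0.125 ]
hole_1
[... 2787 characters left out ...]
.4575  0.02  ]
cake_tray_mid 0.17 [166.8 211.3] [0.562 0.428 0.02 ]
mug_mid 0.74 [257.4 133.7] [0.8025 0.1616 0.0425]
mug_mid 0.2 [459.1 226.1] [ 0.5215 -0.4432  0.0425]
wrench_mid 0.86 [357.3 144.2] [ 0.7867 -0.15    0.    ]
wrist {'fx': 309.70691628693146, 'fy': 309.70691628693146, 'cx': 318.5372130795053, 'cy': 202.27689175962246, 'hand_eye': array([[ 1.28459282e-03, -9.50832528e-01, -3.09702847e-01,
         7.90195701e-02],
       [ 9.99999145e-01,  1.14612511e-03,  6.29050348e-04,
         7.04915470e-04],
       [-2.43163322e-04, -3.09703390e-01,  9.50833188e-01,
        -1.43314117e-01],
       [ 0.00000000e+00,  0.00000000e+00,  0.00000000e+00,
         1.00000000e+00]]), 'shot': 3}
```

View pics/scene0.png

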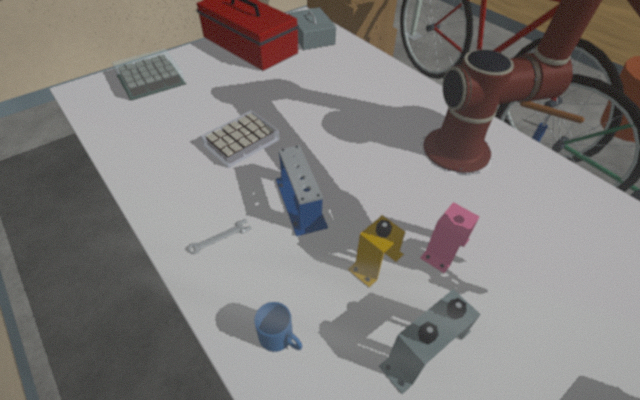

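View pics/top0.png

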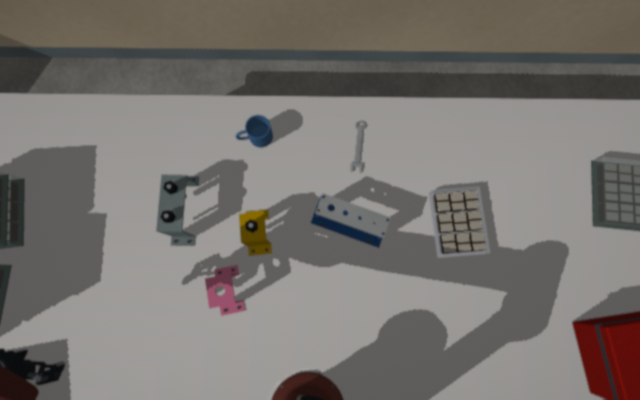

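View pics/wrist0.png

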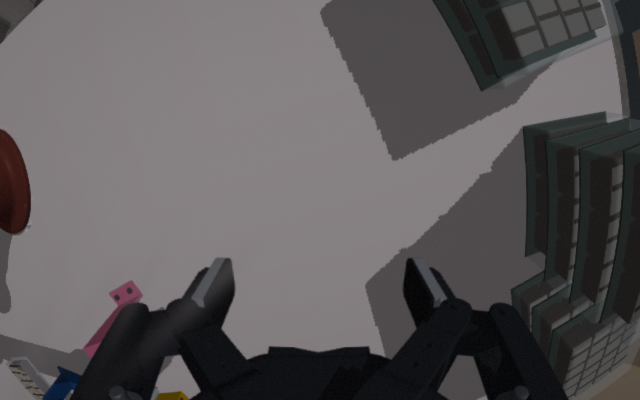

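The axle in the yellow stand shows at scene (383,229) and top (251,226). The pink stand, at scene (460,215) and top (221,290), is an empty look-alike. The grey rack at top (170,200) holds two axles. The blue gauge is at top (350,218), with its largest hole at the left end (332,205). I'll confirm with a crop.

```bash
python3 - <<'E'
from h import *
a=cv2.imread('pics/scene0.png');b=cv2.imread('pics/top0.png')
A=cv2.resize(a[130:290,270:490],None,fx=3.6,fy=3.6,interpolation=cv2.INTER_CUBIC)
B=cv2.resize(b[180:320,195:395],None,fx=4,fy=4,interpolation=cv2.INTER_CUBIC)
cv2.imwrite('pics/c1.png',A);cv2.imwrite('pics/c2.png',B)
E
```

```text
(no output)
```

View pics/c1.png

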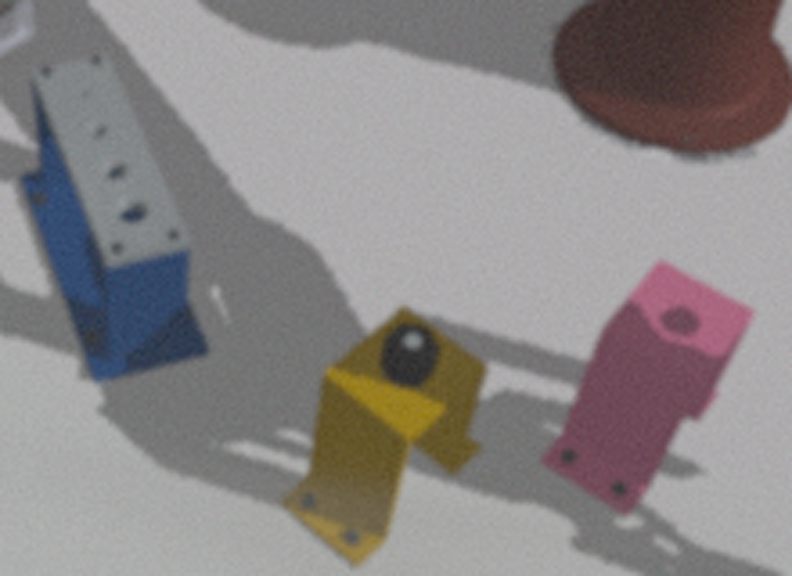

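View pics/c2.png

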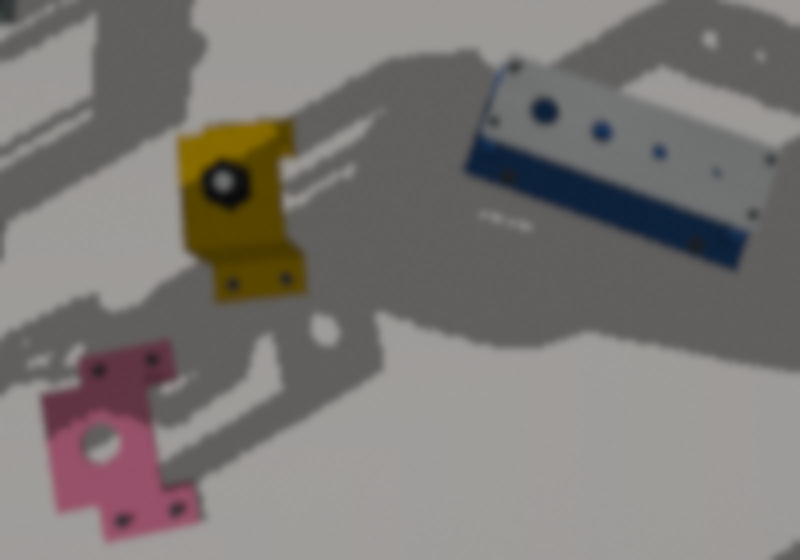

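Confirmed: the yellow stand holds one axle and the pink one is empty. The gauge holes in the crop, largest first, are at (544,110), (602,131), (660,152) and (717,172). Next I'll work out the coarse positions.

```bash
python3 - <<'E'
from h import *
o=ctrl.get_obs(); print(Ro.from_rotvec(o['tool_rot']).as_matrix().round(3))
t=ctrl.get_image('top'); s=ctrl.get_image('scene')
for c in [(544,110),(602,131),(660,152),(717,172)]:
    uv=np.array([195+(c[0]+.5)/4-.5,180+(c[1]+.5)/4-.5]); print('top',uv,atz(t,uv,.125).round(4))
for c in [(133,212),(117,172),(101,131),(87,95)]:
    uv=np.array([270+c[0]/3.6,130+c[1]/3.6]); print('scene',uv,atz(s,uv,.125).round(4))
print('knob top', atz(t,(195+227/4,180+184/4),.14), atz(s,(270+410/3.6,130+355/3.6),.14))
E
```

```text
[[-0.959  0.284  0.   ]
 [ 0.284  0.959 -0.   ]
 [-0.    -0.    -1.   ]]
top [330.625 207.125] [ 0.5599 -0.0607  0.125 ]
top [345.125 212.375] [ 0.5456 -0.1007  0.125 ]
top [359.625 217.625] [ 0.5313 -0.1406  0.125 ]
top [373.875 222.625] [ 0.5177 -0.1796  0.125 ]
scene [306.94444444 188.88888889] [ 0.5619 -0.0586  0.125 ]
scene [302.5        177.77777778] [ 0.5477 -0.0965  0.125 ]
scene [298.05555556 166.38888889] [ 0.5322 -0.1373  0.125 ]
scene [294.16666667 156.38888889] [ 0.5178 -0.1749  0.125 ]
knob top [0.50346561 0.15274179 0.14      ] [0.5055826  0.15505054 0.14      ]
```

Request:
carry_out:
  series:
    - [0.65,-0.89,0.4,0,0,0,1]
    - [0.65,-0.89,0.4,0,0,0,1]
    - [0.65,-0.89,0.4,0,0,0,1]
    - [0.65,-0.89,0.4,0,0,0,1]
    - [0.65,-0.89,0.4,0,0,0,1]
    - [0.65,-0.89,0.4,0,0,0,1]
    - [0.65,-0.89,0.4,0,0,0,1]
    - [0.65,-0.89,0,0,0,0,1]
    - [0.65,-0.89,0,0,0,0,1]
    - [0.65,-0.89,0,0,0,0,1]
    - [0.65,-0.89,0,0,0,0,1]
    - [0.65,-0.89,0,0,0,0,1]

```text
t: 2.55
tool_pos: [0.3729, 0.3313, 0.3015]
tool_rot: [0.45, 3.109, 0.001]
contact_force: [0.8, 0.5, 0.6]
opening: 0.0853
```

Request:
carry_out:
  series:
    - [0.65,-0.89,0,0,0,0,1]
    - [0.65,-0.89,0,0,0,0,1]
    - [0.65,-0.89,0,0,0,0,1]
    - [0.65,-0.89,0,0,0,0,1]
    - [0.65,-0.89,0,0,0,0,1]
    - [0.65,-0.89,0,0,0,0,1]
    - [0.65,-0.89,0,0,0,0,1]
    - [0.65,-0.89,0,0,0,0,1]
    - [0,0,0,0,0,0,1]
    - [0,0,0,0,0,0,1]

```text
t: 3.55
tool_pos: [0.5024, 0.1541, 0.3012]
tool_rot: [-0.452, -3.108, -0.001]
contact_force: [-1.3, 0.9, -0.0]
opening: 0.0855
```

```bash
cat >> h.py <<'E'
def wpose(o): return Ro.from_rotvec(o['tool_rot']).as_matrix(), np.array(o['tool_pos'])
def wray(pic,o,uv):
    d=np.array([uv[0]-pic['cx'],uv[1]-pic['cy']]); r=np.hypot(*d); th=r/pic['fx']
    v=np.array([*(d/max(r,1e-9)*np.sin(th)),np.cos(th)])
    H=np.array(pic['hand_eye']); R,p=wpose(o)
    return R@H[:3,3]+p, R@(H[:3,:3]@v)
def watz(pic,o,uv,z):
    a,d=wray(pic,o,uv); return a+d*(z-a[2])/d[2]
def wproj(pic,o,X):
    R,p=wpose(o);H=np.array(pic['hand_eye'])
    c=H[:3,:3].T@(R.T@(np.array(X)-p)-H[:3,3])
    th=np.arctan2(np.hypot(c[0],c[1]),c[2]); n=c[:2]/max(np.hypot(c[0],c[1]),1e-9)
    return n*th*pic['fx']+np.array([pic['cx'],pic['cy']])
E
python3 - <<'E'
from h import *
o=ctrl.get_obs();p=ctrl.get_image('wrist');print(o['t'],o['tool_pos'],o['tool_rot'],o['contact_force'])
cv2.imwrite('pics/w1.png',p['frame'])
for n,z in [('stand_top',.125),('axle_a_knob',.14),('hole_1',.125)]:
    for r in ctrl.mark_of(p,n)[:4]:
        uv=px(p,r['position']);print(n,r['p'],uv,watz(p,o,uv,z))
print(wproj(p,o,[.5045,.154,.14]))
E
```

```text
3.55 [0.50238679 0.15411722 0.30123991] [-4.52132887e-01 -3.10837029e+00 -5.26674200e-04] [-1.3170731   0.87025695 -0.03906857]
stand_top 0.78 [316.8  180.08] [0.50229057 0.15319137 0.125     ]
stand_top 0.75 [345.792   6.6  ] [0.33359847 0.23395001 0.125     ]
axle_a_knob 0.8 [318.976 181.6  ] [0.50090125 0.15598262 0.14      ]
hole_1 0.95 [123.008 263.72 ] [ 0.53551515 -0.13642305  0.125     ]
hole_1 0.94 [169.984 269.8  ] [ 0.56027428 -0.06333454  0.125     ]
hole_1 0.88 [ 96.768 257.   ] [ 0.51542804 -0.18129689  0.125     ]
hole_1 0.69 [147.072 265.32 ] [ 0.54642354 -0.09590695  0.125     ]
[318.10897793 185.42354083]
```

View pics/w1.png

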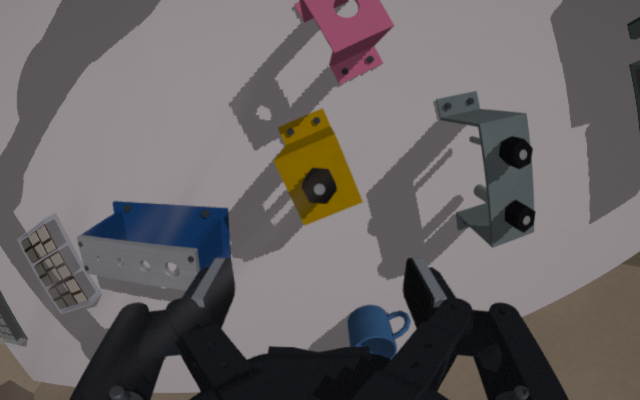

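The wrist view shows the yellow stand's knob at (319,186), the pink stand at the top (345,10), the grey rack on the right, and the gauge on the left with its largest hole at (172,268). I'll rectify the knob top to get its flats' direction.

```bash
cat >> h.py <<'E'
def rect(pic,o,c,z,half,n,wrist=True):
    # plan view: columns = -y... use x right=+x world, up=+y world
    xs=c[0]+(np.arange(n)-(n-1)/2)*2*half/n; ys=c[1]-(np.arange(n)-(n-1)/2)*2*half/n
    X,Y=np.meshgrid(xs,ys); P=np.stack([X,Y,np.full_like(X,z)],-1).reshape(-1,3)
    R,p=wpose(o);H=np.array(pic['hand_eye'])
    C=((P-p)@R-H[:3,3])@H[:3,:3]
    rr=np.hypot(C[:,0],C[:,1]);th=np.arctan2(rr,C[:,2])*pic['fx']/np.maximum(rr,1e-9)
    mx=(C[:,0]*th+pic['cx']).reshape(n,n).astype('f4');my=(C[:,1]*th+pic['cy']).reshape(n,n).astype('f4')
    return cv2.remap(pic['frame'],mx,my,cv2.INTER_CUBIC)
E
python3 - <<'E'
from h import *
o=ctrl.get_obs();p=ctrl.get_image('wrist')
A=rect(p,o,(.5024,.154),.155,.05,380); A2=rect(p,o,(.54,-.118),.125,.1,380)
cv2.imwrite('pics/r1.png',np.hstack([A,A2]))
E
```

```text
(no output)
```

View pics/r1.png

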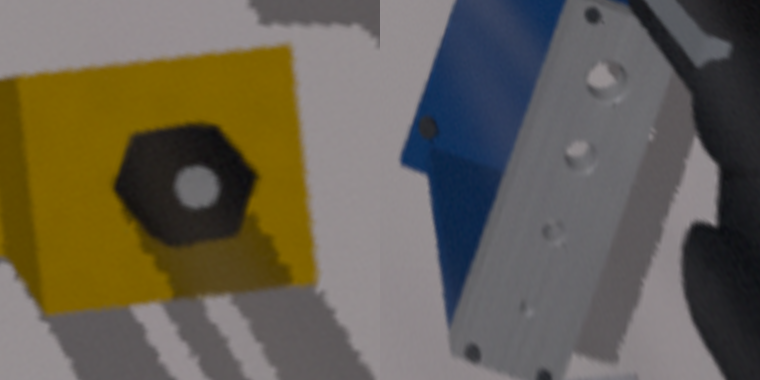

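Knob flats lie about 6° off the world x axis, matching the stand's edges. Its centre is about (0.504, 0.155). I'll turn the jaws by +0.39 rad and descend.

Request:
carry_out:
  series:
    - [0.08,0,-0.8,0,0,0.98,1]
    - [0,0,-0.9,0,0,0.98,1]
    - [0,0,-0.9,0,0,0.98,1]
    - [0,0,-0.9,0,0,0.98,1]
    - [0,0,-0.9,0,0,0,1]
    - [0,0,-0.8,0,0,0,1]
    - [0,0,-0.6,0,0,0,1]
    - [0,0,-0.4,0,0,0,1]
    - [0,0,0,0,0,0,1]
    - [0,0,0,0,0,0,1]

```text
t: 4.8
tool_pos: [0.5048, 0.1545, 0.147]
tool_rot: [-0.164, 3.136, 0.0]
contact_force: [-0.3, 0.6, -0.2]
opening: 0.0855
```

```bash
python3 - <<'E'
from h import *
o=ctrl.get_obs();p=ctrl.get_image('wrist');print(o['t'],o['tool_pos'],o['tool_rot'],o['contact_force'],o['q'])
print(Ro.from_rotvec(o['tool_rot']).as_matrix().round(3))
cv2.imwrite('pics/w2.png',p['frame'])
E
```

```text
4.8 [0.50479848 0.15446942 0.14698749] [-1.63851329e-01  3.13634326e+00  2.10900585e-04] [-0.27932974  0.57272222 -0.23147964] [ 1.55913694e-01 -1.13838908e-01  1.91976163e+00  3.38598738e-05
  1.33468897e+00 -1.51928122e+00]
[[-0.995 -0.104  0.001]
 [-0.104  0.995  0.   ]
 [-0.001  0.    -1.   ]]
```

View pics/w2.png

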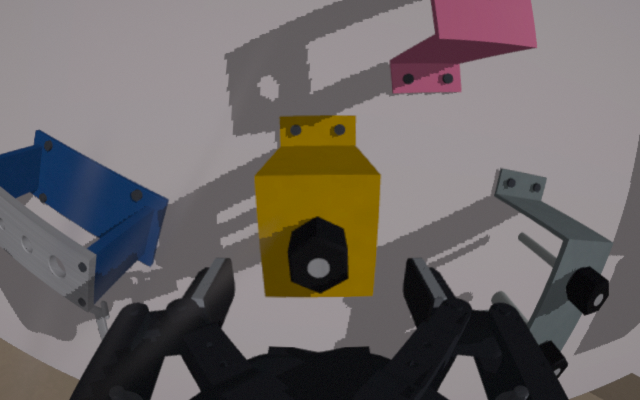

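The jaws straddle the knob squarely at (318,255). Now I go down the last 19 mm and close.

Request:
carry_out:
  series:
    - [0,0,-0.4,0,0,0,1]
    - [0,0,-0.36,0,0,0,1]
    - [0,0,0,0,0,0,0.3]
    - [0,0,0,0,0,0,0.0]
    - [0,0,0,0,0,0,0]
    - [0,0,0,0,0,0,0]
    - [0,0,0,0,0,0,0]
    - [0,0,0,0,0,0,0]
    - [0,0,0,0,0,0,0]
  grip_force: 45

```text
t: 5.75
tool_pos: [0.5048, 0.1543, 0.1279]
tool_rot: [-0.164, 3.136, 0.0]
contact_force: [0.0, -0.1, 1.8]
opening: 0.0295
```

Request:
carry_out:
  series:
    - [0,0,0.1,0,0,0,0]
    - [0,0,0.1,0,0,0,0]
    - [0,0,0,0,0,0,0]

```text
t: 6.05
tool_pos: [0.5043, 0.1543, 0.1323]
tool_rot: [0.164, -3.137, -0.0]
contact_force: [0.4, 0.4, -1.2]
opening: 0.0297
```

The grip reads 29.5 mm wide and carries 1.2 N, which is the axle's weight. I'll lift it straight out and carry it over near hole 1.

Request:
carry_out:
  series:
    - [0,0,0.5,0,0,0,0]
    - [0,0,0.8,0,0,0,0]
    - [0,0,1,0,0,0,0]
    - [0,0,1,0,0,0,0]
    - [0,0,1,0,0,0,0]
    - [0,0,0.6,0,0,0,0]
    - [0.1,-0.4,0,0,0,0,0]
    - [0.25,-0.9,0,0,0,0,0]
    - [0.25,-0.9,0,0,0,0,0]
    - [0.25,-0.9,0,0,0,0,0]
    - [0.25,-0.9,0,0,0,0,0]
    - [0.25,-0.9,0,0,0,0,0]

```text
t: 7.25
tool_pos: [0.5375, 0.0302, 0.2528]
tool_rot: [0.163, -3.134, -0.0]
contact_force: [-0.0, -0.9, -0.6]
opening: 0.0294
```

Request:
carry_out:
  series:
    - [0.25,-0.9,0,0,0,0,0]
    - [0.25,-0.9,0,0,0,0,0]
    - [0.25,-0.9,0,0,0,0,0]
    - [0.12,-0.7,0,0,0,0,0]
    - [0,-0.3,0,0,0,0,0]
    - [0,0,0,0,0,0,0]
    - [0,0,0,0,0,0,0]

```text
t: 7.95
tool_pos: [0.5596, -0.0603, 0.2545]
tool_rot: [0.164, -3.137, -0.001]
contact_force: [0.0, 0.5, -1.3]
opening: 0.0294
```

```bash
python3 - <<'E'
from h import *
o=ctrl.get_obs();p=ctrl.get_image('wrist');print(o['t'],o['tool_pos'],o['tool_rot'],o['contact_force'],o['opening'])
cv2.imwrite('pics/w3.png',p['frame'])
s=ctrl.get_image('scene');cv2.imwrite('pics/s3.png',s['frame'])
for n,z in [('axle_a',.15),('hole_1',.125)]:
    for r in ctrl.mark_of(p,n)[:4]:
        uv=px(p,r['position']);print(n,r['p'],uv,watz(p,o,uv,z))
R,t=wpose(o); foot=t+R@np.array([0,0,.103]); print(foot,wproj(p,o,foot))
E
```

```text
7.95 [ 0.5595992  -0.06028893  0.25447054] [ 1.63870880e-01 -3.13676225e+00 -1.03770646e-03] [ 0.0153271   0.53271705 -1.33894126] 0.029393736049578775
axle_a 0.94 [319.808 198.4  ] [ 0.55790087 -0.05868068  0.15      ]
axle_a 0.77 [571.2  228.28] [0.56213837 0.23089531 0.15      ]
axle_a 0.75 [585.024 185.2  ] [0.51035048 0.23354011 0.15      ]
axle_a 0.25 [318.272 268.52 ] [ 0.62513224 -0.05286583  0.15      ]
hole_1 0.98 [192.512 137.4  ] [ 0.51880788 -0.18152357  0.125     ]
hole_1 0.94 [315.072 192.8  ] [ 0.56073605 -0.06261894  0.125     ]
hole_1 0.88 [277.184 173.08 ] [ 0.54575782 -0.09870711  0.125     ]
hole_1 0.69 [234.112 155.4  ] [ 0.53292453 -0.13970693  0.125     ]
[ 0.5595388  -0.06022393  0.15147058] [317.76999683 200.60074087]
```

View pics/w3.png

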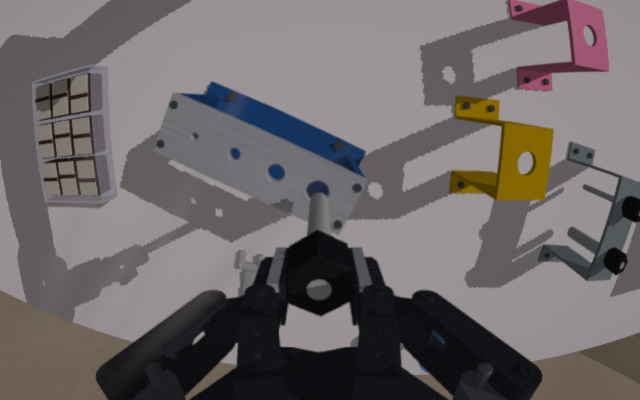

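View pics/s3.png

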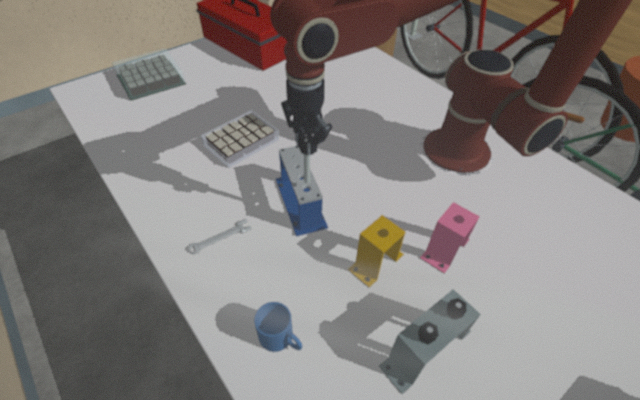

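In the wrist view the shaft's foot is at about (319,196), right in front of hole 1 at (317,190). Holes 2, 3 and 4 are at (277,172), (235,154) and (195,136). I'll measure them finely.

```bash
python3 - <<'E'
from h import *
o=ctrl.get_obs();p=ctrl.get_image('wrist')
C=cv2.resize(p['frame'][120:250,180:380],None,fx=4,fy=4,interpolation=cv2.INTER_CUBIC);cv2.imwrite('pics/c3.png',C)
A=rect(p,o,(.54,-.12),.125,.09,760);cv2.imwrite('pics/r3.png',A)
B=rect(p,o,(.5596,-.0603),.1515,.03,600);cv2.imwrite('pics/r3b.png',B)
E
```

```text
(no output)
```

View pics/c3.png

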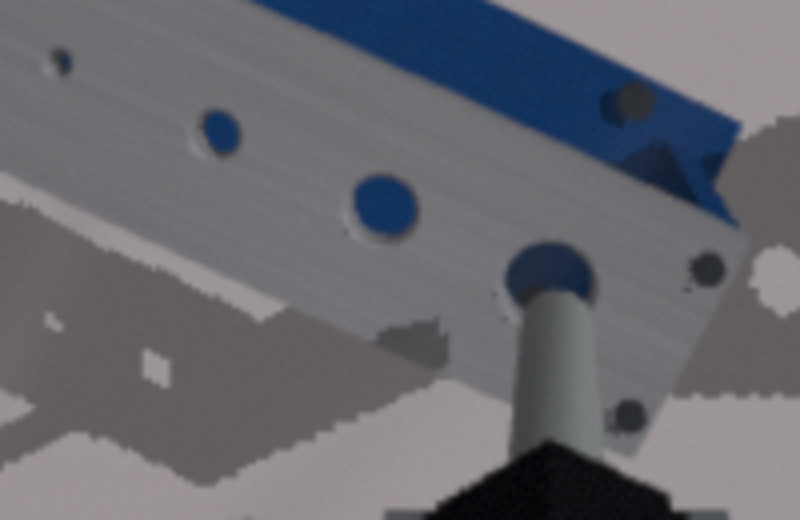

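View pics/r3.png

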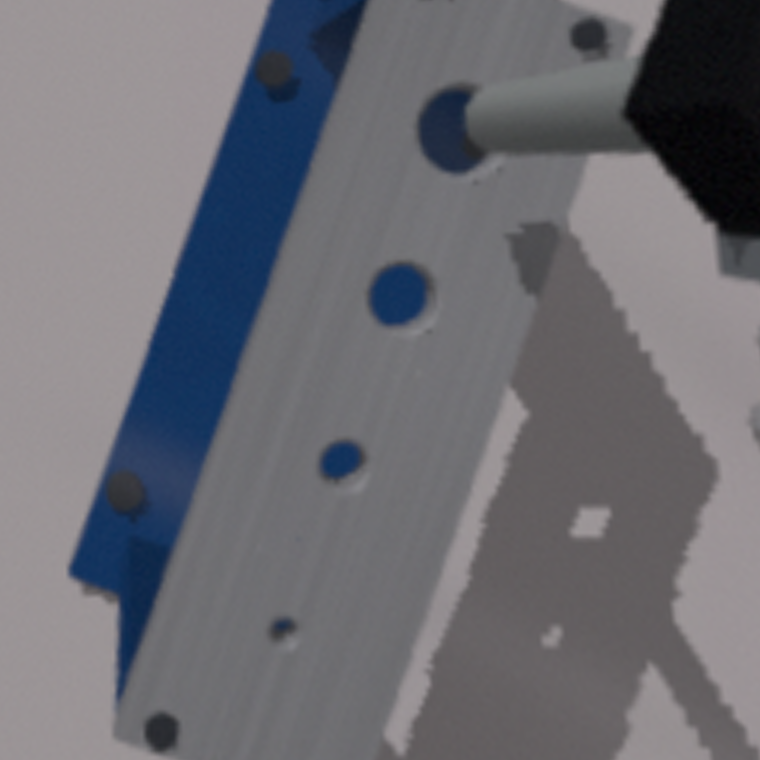

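View pics/r3b.png

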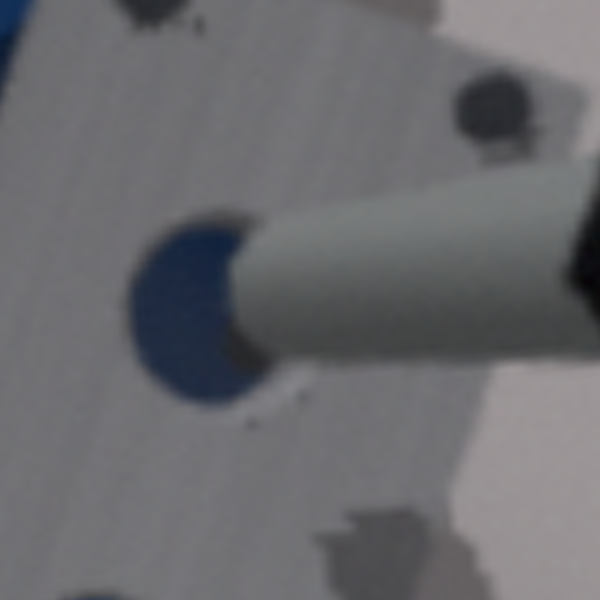

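The shaft measures about 14–15 mm wide, but it still has to be tested. A relative move of (-0.6, -1.8) mm is needed. I'll go down to about 5 mm above the plate and remeasure.

Request:
carry_out:
  series:
    - [-0.024,-0.072,-0.4,0,0,0,0]
    - [0,0,-0.4,0,0,0,0]
    - [0,0,-0.06,0,0,0,0]
    - [0,0,0,0,0,0,0]
    - [0,0,0,0,0,0,0]

```text
t: 8.7
tool_pos: [0.5593, -0.0625, 0.2332]
tool_rot: [0.164, -3.137, -0.0]
contact_force: [-0.9, -0.3, -1.8]
opening: 0.0296
```

```bash
python3 - <<'E'
from h import *
o=ctrl.get_obs();p=ctrl.get_image('wrist');print(o['t'],o['tool_pos'],o['tool_rot'],o['contact_force'],o['opening'])
c=o['tool_pos']; print('foot z',c[2]-.103)
A=rect(p,o,c,.125,.02,400);B=rect(p,o,c,c[2]-.103,.02,400);cv2.imwrite('pics/r4.png',np.hstack([A,B]))
E
```

```text
8.7 [ 0.55932395 -0.06252816  0.23324308] [ 1.63664013e-01 -3.13725939e+00 -4.32064882e-05] [-0.90681413 -0.27555305 -1.76927164] 0.029580095427633523
foot z 0.13024308330192158
```

View pics/r4.png

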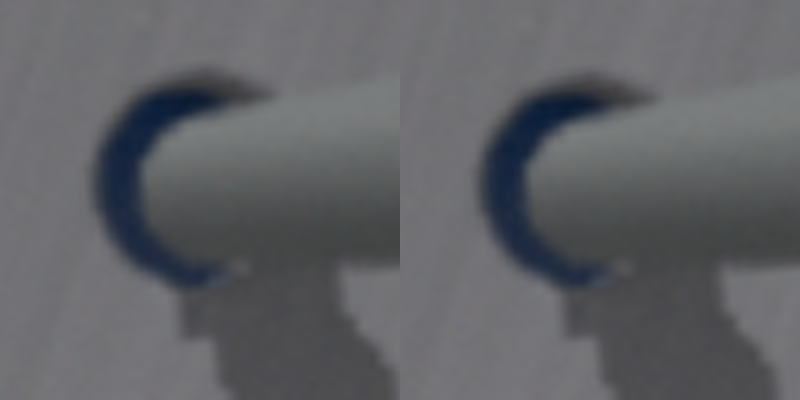

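In the hole frame, the hole centre is at (198,178) px and the foot centre at (200,187) px, at 0.1 mm/px. So I shift +0.9 mm in y and -0.2 mm in x, then enter hole 1 gently.

Request:
carry_out:
  series:
    - [-0.008,0.036,0,0,0,0,0]
    - [0,0,-0.15,0,0,0,0]
    - [0,0,-0.15,0,0,0,0]
    - [0,0,-0.15,0,0,0,0]
    - [0,0,-0.15,0,0,0,0]
    - [0,0,0,0,0,0,0]

```text
t: 9.35
tool_pos: [0.5586, -0.0615, 0.2172]
tool_rot: [0.164, -3.136, -0.001]
contact_force: [0.4, 1.0, -1.9]
opening: 0.0294
```

Request:
carry_out:
  series:
    - [0,0,-0.3,0,0,0,0]
    - [0,0,-0.5,0,0,0,0]
    - [0,0,-0.5,0,0,0,0]
    - [0,0,-0.5,0,0,0,0]
    - [0,0,-0.5,0,0,0,0]
    - [0,0,-0.5,0,0,0,0]
    - [0,0,-0.2,0,0,0,0]
    - [0,0,0,0,0,0,0]

```text
t: 10.15
tool_pos: [0.5584, -0.0615, 0.1419]
tool_rot: [0.163, -3.135, -0.001]
contact_force: [0.7, -0.0, -1.5]
opening: 0.0296
```

```bash
python3 - <<'E'
from h import *
o=ctrl.get_obs();p=ctrl.get_image('wrist');print(o['t'],o['tool_pos'],o['contact_force'],o['opening'])
s=ctrl.get_image('scene')
cv2.imwrite('pics/w5.png',np.hstack([cv2.resize(p['frame'][:,120:520],(400,400)),cv2.resize(s['frame'][80:260,220:400],(400,400))]))
E
```

```text
10.15 [ 0.55838767 -0.06146197  0.14188361] [ 6.91408680e-01 -8.29626363e-04 -1.46254852e+00] 0.029576275325502947
```

View pics/w5.png

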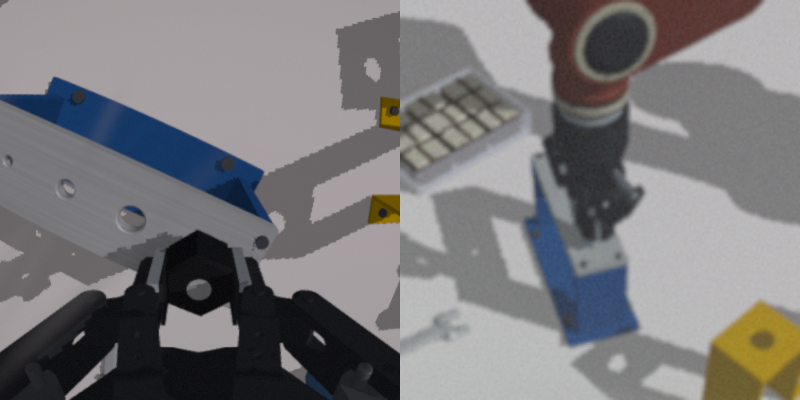

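The axle is through hole 1 by about 86 mm with no resistance: force stays at its own weight. I'll raise it out and step over to hole 2.

Request:
carry_out:
  series:
    - [0,0,0.4,0,0,0,0]
    - [0,0,0.8,0,0,0,0]
    - [0,0,0.9,0,0,0,0]
    - [0,0,0.9,0,0,0,0]
    - [0,0,0.7,0,0,0,0]
    - [0,0,0,0,0,0,0]
    - [-0.178,-0.5,0,0,0,0,0]
    - [-0.2,-0.6,0,0,0,0,0]
    - [-0.178,-0.484,0,0,0,0,0]
    - [0,0,0,0,0,0,0]
    - [0,0,0,0,0,0,0]

```text
t: 11.35
tool_pos: [0.5447, -0.1018, 0.2351]
tool_rot: [0.161, -3.137, -0.001]
contact_force: [0.9, -0.6, -2.4]
opening: 0.0294
```

```bash
cat > look.py <<'E'
from h import *
import sys
o=ctrl.get_obs();p=ctrl.get_image('wrist');print(o['t'],o['tool_pos'],o['contact_force'],o['opening'])
c=o['tool_pos']; print('foot z',c[2]-.103)
A=rect(p,o,c,.125,.02,400);B=rect(p,o,c,c[2]-.103,.02,400);cv2.imwrite('pics/%s.png'%sys.argv[1],np.hstack([A,B]))
E
python3 look.py r6
```

```text
11.35 [ 0.5447251  -0.10180441  0.23511758] [ 0.94323291 -0.58028756 -2.42032958] 0.029369238042478065
foot z 0.13211757937737512
```

View pics/r6.png

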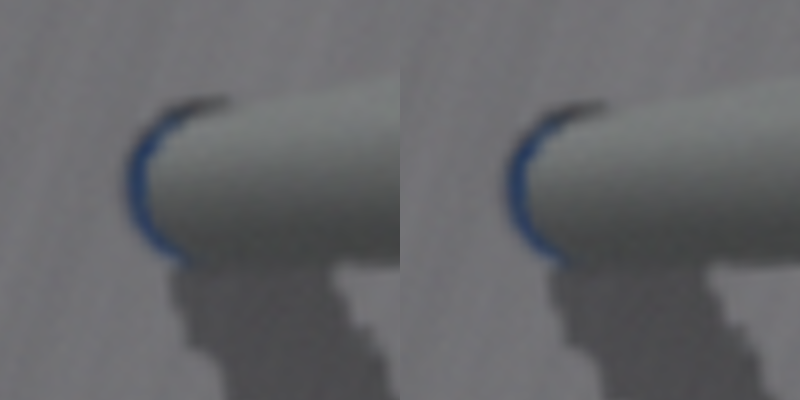

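```bash
cat > fit.py <<'E'
from h import *
import sys
from scipy.optimize import minimize
from scipy.ndimage import map_coordinates,gaussian_filter
def score(G,cx,cy,r,a0,a1,sgn):
    a=np.radians(np.arange(a0,a1,2)); s=0
    f=lambda rr: map_coordinates(G,[cy-rr*np.sin(a),cx+rr*np.cos(a)],order=1)
    return sgn*(f(r+4)-f(r-4)).mean()
def best(G,r,a0,a1,sgn,c0,w=30):
    b=max((score(G,x,y,r,a0,a1,sgn),x,y) for x in np.arange(c0[0]-w,c0[0]+w+1,2) for y in np.arange(c0[1]-w,c0[1]+w+1,2))
    return max((score(G,x,y,r,a0,a1,sgn),x,y) for x in np.arange(b[1]-3,b[1]+3.1,.5) for y in np.arange(b[2]-3,b[2]+3.1,.5))
if __name__=='__main__':
    name=sys.argv[1]; rh=float(sys.argv[2]); rf=float(sys.argv[3]); a=[int(v) for v in sys.argv[4:8]]
    o=ctrl.get_obs();p=ctrl.get_image('wrist');c=o['tool_pos'];print(o['t'],c,o['contact_force'])
    zf=c[2]-.103
    A=rect(p,o,c,.125,.02,400);B=rect(p,o,c,zf,.02,400)
    g=lambda I: gaussian_filter(I[...,2].astype(float),1)  # red: blue foot dark, steel bright
    h=best(g(A),rh*10,a[0],a[1],1,(200,190)); f=best(g(B),rf*10,a[2],a[3],-1,(200,187))
    print('hole',h,'foot',f); print('move foot mm dx %.2f dy %.2f'%((h[1]-f[1])/10,-(h[2]-f[2])/10), 'foot z',zf)
    for I,q,r in ((A,h,rh*10),(B,f,rf*10)): cv2.circle(I,(int(round(q[1])),int(round(q[2]))),int(r),(0,0,255),1); 
    cv2.imwrite('pics/%s.png'%name,np.hstack([A,B]))
E
python3 fit.py r7 8 7.5 90 220 120 230;python3 fit.py r8 8 7.5 95 240 140 220
```

```text
11.4 [ 0.54493513 -0.101455    0.23532059] [ 0.45613048 -0.11012068 -2.02004771]
hole (np.float64(27.182114088812103), np.float64(204.5), np.float64(185.0)) foot (np.float64(28.27145413313244), np.float64(199.0), np.float64(191.5))
move foot mm dx 0.55 dy 0.65 foot z 0.13232059247814199
11.45 [ 0.54509473 -0.1012016   0.23548116] [-0.28445059  0.73830691 -1.81956644]
hole (np.float64(28.64384554822496), np.float64(201.5), np.float64(189.5)) foot (np.float64(30.231576486677785), np.float64(199.0), np.float64(190.5))
move foot mm dx 0.25 dy 0.10 foot z 0.13248116000780064
```

View pics/r7.png

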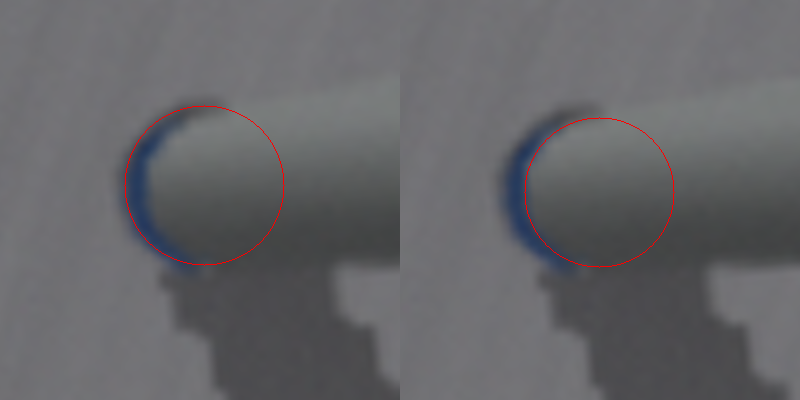

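The arm was still settling. I'll lower the axle a little, let it rest, and refit.

Request:
carry_out:
  series:
    - [0,0,-0.18,0,0,0,0]
    - [0,0,0,0,0,0,0]
    - [0,0,0,0,0,0,0]
    - [0,0,0,0,0,0,0]

```text
t: 11.9
tool_pos: [0.5452, -0.1011, 0.2313]
tool_rot: [0.164, -3.137, -0.0]
contact_force: [0.4, -0.0, -1.2]
opening: 0.0292
```

```bash
python3 fit.py r9 8 7.5 95 220 120 230;python3 fit.py r10 8 7.5 95 240 140 220
```

```text
11.9 [ 0.54522591 -0.10106905  0.23128618] [ 0.36967277 -0.01510169 -1.19518637]
hole (np.float64(25.242050882245564), np.float64(198.0), np.float64(188.5)) foot (np.float64(22.54660604126557), np.float64(202.0), np.float64(192.0))
move foot mm dx -0.40 dy 0.35 foot z 0.1282861779112533
11.95 [ 0.54528406 -0.10110669  0.23139918] [ 0.01032514 -0.86614645 -1.4790712 ]
hole (np.float64(26.66683891307375), np.float64(197.5), np.float64(189.5)) foot (np.float64(24.503057288262863), np.float64(201.5), np.float64(191.0))
move foot mm dx -0.40 dy 0.15 foot z 0.12839918482486024
```

View pics/r9.png

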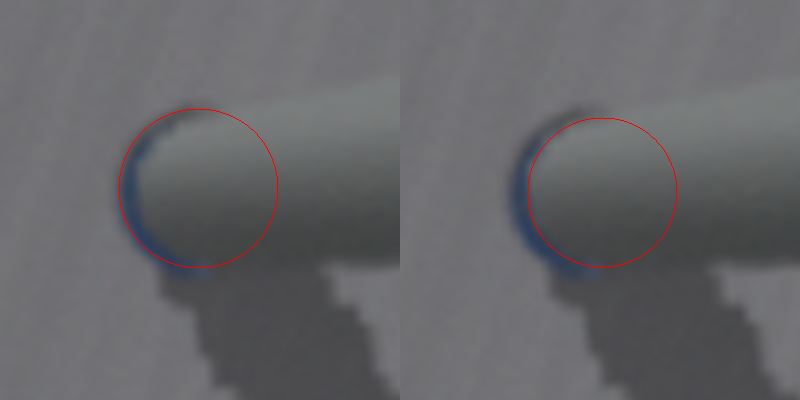

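The residual is about (-0.2, +0.25) mm, well inside the bevel's capture range. I'll descend in small steps, watching the force.

Request:
carry_out:
  series:
    - [-0.008,0.01,-0.04,0,0,0,0]
    - [0,0,-0.04,0,0,0,0]
    - [0,0,-0.04,0,0,0,0]
    - [0,0,-0.02,0,0,0,0]
    - [0,0,-0.02,0,0,0,0]
    - [0,0,0,0,0,0,0]

```text
t: 12.6
tool_pos: [0.5451, -0.101, 0.2274]
tool_rot: [-0.163, 3.137, -0.0]
contact_force: [0.6, -0.2, -1.0]
opening: 0.0295
```

Request:
carry_out:
  series:
    - [0,0,-0.02,0,0,0,0]
    - [0,0,-0.02,0,0,0,0]
    - [0,0,-0.02,0,0,0,0]
    - [0,0,0,0,0,0,0]

```text
t: 13.0
tool_pos: [0.5451, -0.101, 0.2257]
tool_rot: [-0.164, 3.137, -0.0]
contact_force: [0.9, -0.5, -1.9]
opening: 0.0297
```

The foot is 2.3 mm below the plate's top with no reaction force, so it's entering. I'll continue.

Request:
carry_out:
  series:
    - [0,0,-0.05,0,0,0,0]
    - [0,0,-0.05,0,0,0,0]
    - [0,0,-0.05,0,0,0,0]
    - [0,0,-0.05,0,0,0,0]
    - [0,0,-0.05,0,0,0,0]
    - [0,0,-0.05,0,0,0,0]
    - [0,0,0,0,0,0,0]

```text
t: 13.7
tool_pos: [0.545, -0.101, 0.2181]
tool_rot: [0.164, -3.137, 0.0]
contact_force: [0.7, 0.3, -2.7]
opening: 0.0295
```

Request:
carry_out:
  series:
    - [0,0,-0.1,0,0,0,0]
    - [0,0,-0.15,0,0,0,0]
    - [0,0,-0.15,0,0,0,0]
    - [0,0,0,0,0,0,0]

```text
t: 14.1
tool_pos: [0.5448, -0.1009, 0.2074]
tool_rot: [0.163, -3.137, -0.0]
contact_force: [1.9, 0.1, -3.2]
opening: 0.0294
```

Request:
carry_out:
  series:
    - [0.006,0,-0.2,0,0,0,0]
    - [0.004,0,-0.2,0,0,0,0]
    - [0.004,0,-0.2,0,0,0,0]
    - [0.004,0,-0.2,0,0,0,0]
    - [0,0,0,0,0,0,0]

```text
t: 14.6
tool_pos: [0.5451, -0.1009, 0.1871]
tool_rot: [0.164, -3.136, -0.0]
contact_force: [1.9, -0.6, -2.8]
opening: 0.0294
```

Request:
carry_out:
  series:
    - [0,0,-0.25,0,0,0,0]
    - [0.004,0,-0.3,0,0,0,0]
    - [0.004,0,-0.3,0,0,0,0]
    - [0.004,0,-0.3,0,0,0,0]
    - [0.004,0,-0.3,0,0,0,0]
    - [0,0,0,0,0,0,0]

```text
t: 15.2
tool_pos: [0.5454, -0.101, 0.1504]
tool_rot: [0.163, -3.136, -0.0]
contact_force: [1.8, -0.7, -2.2]
opening: 0.0296
```

Hole 2 passes it cleanly: the foot is 78 mm below the plate's top and forces stay at weight level. Next I lift it out and go to hole 3.

Request:
carry_out:
  series:
    - [-0.006,0,0.4,0,0,0,0]
    - [-0.008,0,0.8,0,0,0,0]
    - [-0.008,0,0.9,0,0,0,0]
    - [-0.008,0,0.8,0,0,0,0]
    - [0,0,0.42,0,0,0,0]
    - [0,0,0,0,0,0,0]
    - [0,0,0,0,0,0,0]
    - [-0.178,-0.5,0,0,0,0,0]
    - [-0.2,-0.6,0,0,0,0,0]
    - [-0.178,-0.484,0,0,0,0,0]
    - [0,0,0,0,0,0,0]
    - [0,0,0,0,0,0,0]

```text
t: 16.4
tool_pos: [0.5309, -0.1412, 0.2349]
tool_rot: [0.161, -3.137, -0.001]
contact_force: [-0.3, -0.9, -1.4]
opening: 0.0296
```

Request:
carry_out:
  series:
    - [0,0,-0.1,0,0,0,0]
    - [0,0,0,0,0,0,0]
    - [0,0,0,0,0,0,0]

```text
t: 16.7
tool_pos: [0.5312, -0.1402, 0.2324]
tool_rot: [0.165, -3.137, -0.0]
contact_force: [0.6, 0.3, -2.0]
opening: 0.0294
```

```bash
python3 fit.py r11 5.5 7.5 95 220 120 230
```

```text
16.7 [ 0.53122289 -0.14016874  0.23235954] [ 0.64744148  0.31373284 -1.95949468]
hole (np.float64(9.824924488125626), np.float64(197.5), np.float64(210.0)) foot (np.float64(1.2525686450012468), np.float64(229.0), np.float64(165.0))
move foot mm dx -3.15 dy -4.50 foot z 0.12935953647302129
```

View pics/r11.png

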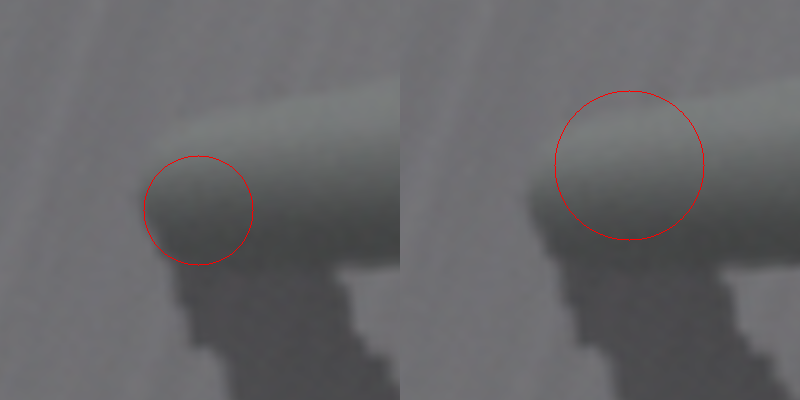

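The hole is fully hidden beneath the wider foot, as a refusal would look. I'll touch it gently to test.

Request:
carry_out:
  series:
    - [0,-0.016,-0.05,0,0,0,0]
    - [0,0,-0.05,0,0,0,0]
    - [0,0,-0.03,0,0,0,0]
    - [0,0,-0.01,0,0,0,0]
    - [0,0,-0.01,0,0,0,0]
    - [0,0,0,0,0,0,0]
    - [0,0,0,0,0,0,0]

```text
t: 17.45
tool_pos: [0.5312, -0.141, 0.2289]
tool_rot: [-0.164, 3.137, -0.0]
contact_force: [0.3, 0.1, -1.3]
opening: 0.0292
```

Request:
carry_out:
  series:
    - [0,0,-0.01,0,0,0,0]
    - [0,0,-0.01,0,0,0,0]
    - [0,0,-0.01,0,0,0,0]
    - [0,0,0,0,0,0,0]

```text
t: 17.85
tool_pos: [0.5312, -0.141, 0.228]
tool_rot: [0.164, -3.137, -0.0]
contact_force: [0.3, -0.6, -1.7]
opening: 0.0294
```

Request:
carry_out:
  series:
    - [0,0,-0.01,0,0,0,0]
    - [0,0,-0.01,0,0,0,0]
    - [0,0,0,0,0,0,0]

```text
t: 18.15
tool_pos: [0.5313, -0.141, 0.2279]
tool_rot: [-0.164, 3.137, -0.0]
contact_force: [-0.6, 0.3, 0.5]
opening: 0.0296
```

Request:
carry_out:
  series:
    - [0,0,-0.01,0,0,0,0]
    - [0,0,-0.01,0,0,0,0]
    - [0,0,0,0,0,0,0]

```text
t: 18.45
tool_pos: [0.5315, -0.1411, 0.2278]
tool_rot: [-0.164, 3.136, -0.001]
contact_force: [-1.0, 0.1, 4.2]
opening: 0.0292
```

Contact came at foot z ≈ 0.125, which is the plate's top. One slightly firmer, still light push will confirm.

Request:
carry_out:
  series:
    - [0,0,-0.01,0,0,0,0]
    - [0,0,-0.008,0,0,0,0]
    - [0,0,0,0,0,0,0]
    - [0,0,0,0,0,0,0]

```text
t: 18.85
tool_pos: [0.5317, -0.1411, 0.2278]
tool_rot: [-0.164, 3.136, -0.001]
contact_force: [-1.2, 1.1, 5.4]
opening: 0.0299
```

```bash
python3 - <<'E'
from h import *
o=ctrl.get_obs();p=ctrl.get_image('wrist');print(o['t'],o['tool_pos'],o['contact_force'],o['opening'])
C=cv2.resize(p['frame'][120:300,200:440],None,fx=3,fy=3,interpolation=cv2.INTER_CUBIC);cv2.imwrite('pics/c12.png',C)
E
```

```text
18.85 [ 0.53165056 -0.14107877  0.22780004] [-1.23798624  1.07216705  5.41173656] 0.02991541066725661
```

View pics/c12.png

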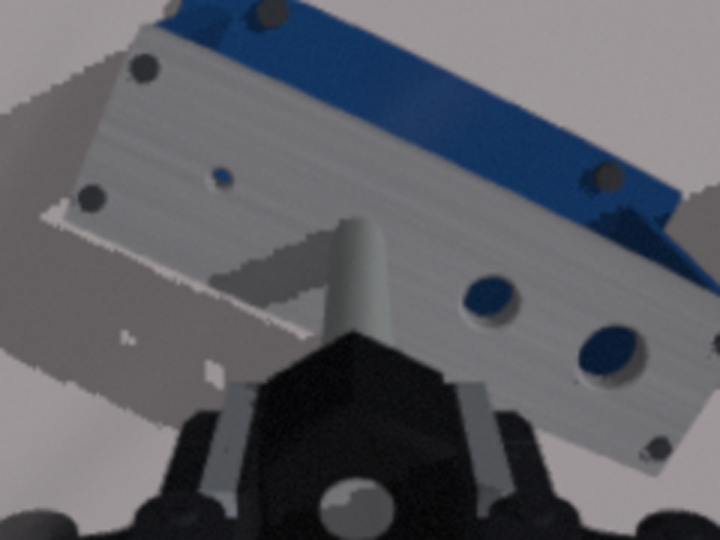

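Hole 3 refuses it: the axle stands on the plate under about 7 N with no movement. In the crop the foot is at (356,235), midway between hole 4 at (221,177) and hole 2 at (490,300), so it is properly over hole 3. Now back to hole 2.

Request:
carry_out:
  series:
    - [0,0,0.1,0,0,0,0]
    - [0,0,0.16,0,0,0,0]
    - [0,0,0,0,0,0,0]
    - [0.17,0.5,0,0,0,0,0]
    - [0.2,0.6,0,0,0,0,0]
    - [0.18,0.49,0,0,0,0,0]
    - [0,0,0,0,0,0,0]
    - [0,0,0,0,0,0,0]
    - [0,0,0,0,0,0,0]
    - [0,0,0,0,0,0,0]
    - [0,0,0,0,0,0,0]

```text
t: 20.0
tool_pos: [0.5449, -0.1016, 0.2331]
tool_rot: [0.163, -3.137, 0.0]
contact_force: [-0.2, -0.4, -1.3]
opening: 0.0294
```

```bash
python3 fit.py r13 8 7.5 95 220 120 230;python3 fit.py r14 8 7.5 95 240 140 220
```

```text
20.0 [ 0.5448624  -0.10158564  0.23310591] [-0.24191542 -0.42605104 -1.34737624]
hole (np.float64(30.121559271272023), np.float64(204.0), np.float64(185.5)) foot (np.float64(27.373502774816625), np.float64(204.0), np.float64(191.5))
move foot mm dx 0.00 dy 0.60 foot z 0.13010590928169818
20.05 [ 0.5448724  -0.101587    0.23312123] [ 0.72312048 -0.61336146 -0.44572711]
hole (np.float64(29.871284170186332), np.float64(203.0), np.float64(187.5)) foot (np.float64(28.867438931039935), np.float64(203.5), np.float64(190.5))
move foot mm dx -0.05 dy 0.30 foot z 0.13012123259006075
```

View pics/r13.png

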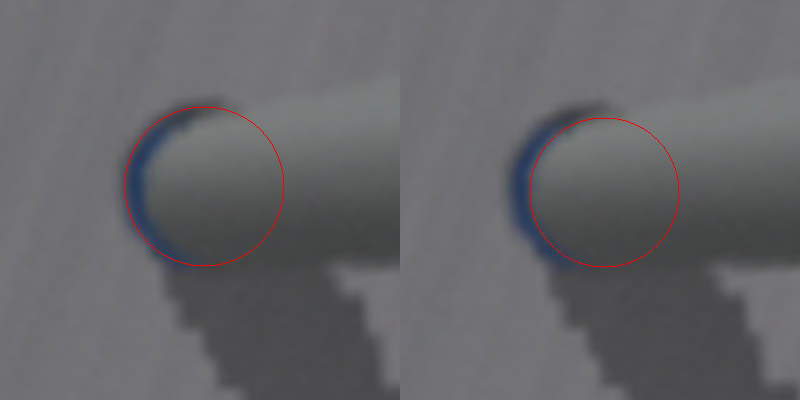

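Request:
carry_out:
  series:
    - [0.004,0.02,-0.05,0,0,0,0]
    - [0,0,-0.05,0,0,0,0]
    - [0,0,-0.04,0,0,0,0]
    - [0,0,-0.04,0,0,0,0]
    - [0,0,-0.02,0,0,0,0]
    - [0,0,-0.02,0,0,0,0]
    - [0,0,0,0,0,0,0]

```text
t: 20.8
tool_pos: [0.545, -0.1007, 0.2275]
tool_rot: [0.164, -3.137, -0.0]
contact_force: [-0.1, -1.0, -1.8]
opening: 0.0295
```

Request:
carry_out:
  series:
    - [0,0,-0.02,0,0,0,0]
    - [0,0,-0.02,0,0,0,0]
    - [0,0,-0.02,0,0,0,0]
    - [0,0,0,0,0,0,0]

```text
t: 21.2
tool_pos: [0.5451, -0.1007, 0.2261]
tool_rot: [-0.164, 3.137, -0.0]
contact_force: [0.3, 0.2, -1.7]
opening: 0.0295
```

Entering with no resistance again. I'll continue down to the knob.

Request:
carry_out:
  series:
    - [0,0,-0.05,0,0,0,0]
    - [0,0,-0.05,0,0,0,0]
    - [0,0,-0.05,0,0,0,0]
    - [0,0,-0.05,0,0,0,0]
    - [0,0,-0.1,0,0,0,0]
    - [0,0,-0.1,0,0,0,0]
    - [0,0,0,0,0,0,0]

```text
t: 21.9
tool_pos: [0.5449, -0.1008, 0.2156]
tool_rot: [0.164, -3.137, 0.0]
contact_force: [0.2, -0.1, -2.2]
opening: 0.0291
```

Request:
carry_out:
  series:
    - [0.006,0,-0.2,0,0,0,0]
    - [0.004,0,-0.2,0,0,0,0]
    - [0.004,0,-0.25,0,0,0,0]
    - [0.004,0,-0.25,0,0,0,0]
    - [0.004,0,-0.25,0,0,0,0]
    - [0.004,0,-0.25,0,0,0,0]
    - [0.004,0,-0.25,0,0,0,0]
    - [0,0,0,0,0,0,0]
    - [0,0,0,0,0,0,0]

```text
t: 22.8
tool_pos: [0.5456, -0.1007, 0.1745]
tool_rot: [0.164, -3.137, -0.0]
contact_force: [0.6, -0.8, -1.6]
opening: 0.0294
```

Request:
carry_out:
  series:
    - [0,0,-0.25,0,0,0,0]
    - [0,0,-0.25,0,0,0,0]
    - [0,0,-0.25,0,0,0,0]
    - [0,0,-0.25,0,0,0,0]
    - [0,0,-0.25,0,0,0,0]
    - [0,0,-0.25,0,0,0,0]
    - [0,0,-0.15,0,0,0,0]
    - [0,0,-0.05,0,0,0,0]
    - [0,0,0,0,0,0,0]
    - [0,0,0,0,0,0,0]

```text
t: 23.8
tool_pos: [0.5457, -0.1007, 0.1323]
tool_rot: [0.164, -3.137, 0.0]
contact_force: [0.1, -1.1, -1.6]
opening: 0.0293
```

Request:
carry_out:
  series:
    - [0,0,-0.02,0,0,0,0]
    - [0,0,-0.02,0,0,0,0]
    - [0,0,-0.02,0,0,0,0]
    - [0,0,0,0,0,0,0]
    - [0,0,0,0,0,0,0]

```text
t: 24.3
tool_pos: [0.5459, -0.1007, 0.1309]
tool_rot: [-0.164, 3.137, -0.0]
contact_force: [0.6, -0.4, -1.3]
opening: 0.0293
```

Request:
carry_out:
  series:
    - [0,0,-0.03,0,0,0,0]
    - [0,0,-0.03,0,0,0,0]
    - [0,0,-0.02,0,0,0,0]
    - [0,0,-0.02,0,0,0,0]
    - [0,0,0,0,0,0,0]
    - [0,0,0,0,0,0,0]

```text
t: 24.9
tool_pos: [0.5458, -0.1008, 0.1282]
tool_rot: [0.164, -3.137, 0.0]
contact_force: [1.5, -0.5, -1.7]
opening: 0.0297
```

Request:
carry_out:
  series:
    - [0,0,-0.01,0,0,0,0]
    - [0,0,-0.01,0,0,0,0]
    - [0,0,0,0,0,0,0]

```text
t: 25.2
tool_pos: [0.5458, -0.1007, 0.128]
tool_rot: [-0.164, 3.137, -0.0]
contact_force: [-0.6, -0.4, -0.9]
opening: 0.0295
```

Request:
carry_out:
  series:
    - [0,0,-0.01,0,0,0,0]
    - [0,0,-0.01,0,0,0,0]
    - [0,0,0,0,0,0,0]

```text
t: 25.5
tool_pos: [0.5459, -0.1007, 0.1279]
tool_rot: [-0.164, 3.137, -0.0]
contact_force: [-1.5, -0.7, 3.3]
opening: 0.0296
```

The knob is seated: it touched at TCP z 0.1279 with +3 N, the same height as in the stand. I'll release and withdraw upward.

Request:
carry_out:
  series:
    - [0,0,0.01,0,0,0,0.5]
    - [0,0,0,0,0,0,0.8]
    - [0,0,0,0,0,0,1]
    - [0,0,0,0,0,0,1]
    - [0,0,0,0,0,0,1]
    - [0,0,0,0,0,0,1]
    - [0,0,0,0,0,0,1]

```text
t: 26.2
tool_pos: [0.5458, -0.1007, 0.1276]
tool_rot: [-0.164, 3.137, 0.0]
contact_force: [1.3, -0.2, 0.4]
opening: 0.0851
```

Request:
carry_out:
  series:
    - [0,0,0.3,0,0,0,1]
    - [0,0,0.6,0,0,0,1]
    - [0,0,0.9,0,0,0,1]
    - [0,0,0.9,0,0,0,1]
    - [0,0,0.9,0,0,0,1]
    - [0,0,0.9,0,0,0,1]
    - [-0.6,0,0,0,0,0,1]
    - [-0.6,0,0,0,0,0,1]
    - [0,0,0,0,0,0,1]
    - [0,0,0,0,0,0,1]

```text
t: 27.2
tool_pos: [0.5162, -0.1008, 0.2413]
tool_rot: [-0.163, 3.135, -0.001]
contact_force: [-0.0, -0.7, 0.4]
opening: 0.0849
```

```bash
python3 - <<'E'
from h import *
o=ctrl.get_obs();p=ctrl.get_image('wrist');print(o['t'],o['tool_pos'],o['contact_force'],o['opening'])
cv2.imwrite('pics/w20.png',p['frame'])
s=ctrl.get_image('scene');cv2.imwrite('pics/s20.png',s['frame'])
cv2.imwrite('pics/c20.png',cv2.resize(s['frame'][120:260,230:430],None,fx=4,fy=4,interpolation=cv2.INTER_CUBIC))
E
```

```text
27.2 [ 0.51621338 -0.10083281  0.24131406] [-0.01168583 -0.74393297  0.38763168] 0.08494385064547534
```

View pics/w20.png

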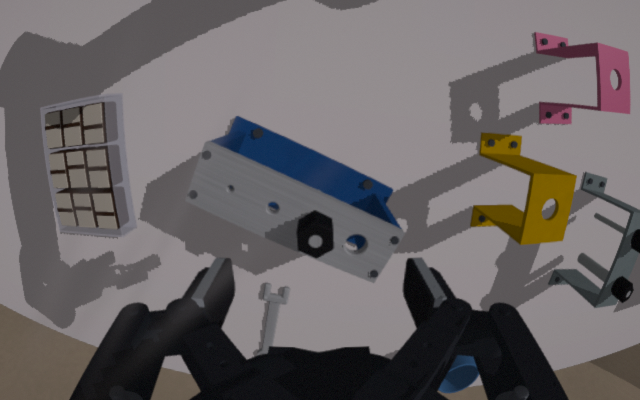

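View pics/s20.png

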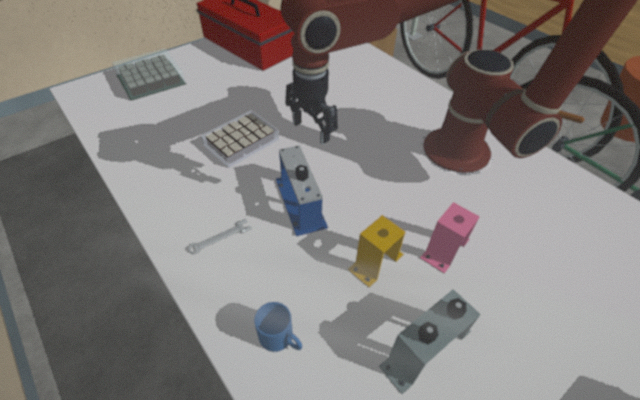

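View pics/c20.png

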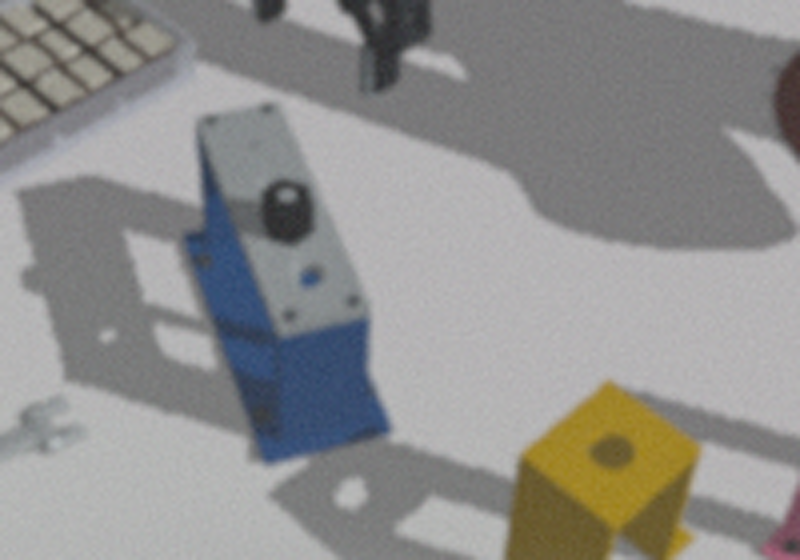

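The knob sits upright and flat on the plate in hole 2, at wrist (316,233). Hole 1 (356,243), hole 3 (273,207) and hole 4 (230,188) are free. The rack axles, mug, wrench, tray and pink stand look unmoved, and the gripper is well clear. Handing in.

```bash
python3 -c "
from station import ctrl
print(ctrl.finish_job())"
```

```text
the job is handed in; nothing more can be done
None
```

The axle from the yellow stand is the 15 mm size. It now hangs in hole 2 of the gauge, the smallest hole it passes through cleanly, and the job is handed in at about 27 s.

- **Hole 1:** I pushed it straight down through the plate, with the foot about 86 mm below the top. The force never rose above the axle's own weight.
- **Hole 2:** It passed about 78 mm through with no vertical resistance. A small sideways reading of about 2 N showed up, and I steered a little to ease it.
- **Hole 3:** It refused the axle. The foot stopped at the plate's top and did not move under a light push of about 7 N. I did not try hole 4, since hole 3 had already refused it.
- **Final placing:** I put it back in hole 2. The knob touched down at the same height as it sat in the stand, with about 3 N, before I let go.

In the last pictures the knob sits upright and flat in hole 2, the gripper is clear, and nothing else looks moved. I checked the surroundings by eye only, without measuring them again.

My automatic circle fit failed at hole 3 because the shaft hid the hole completely. I placed the axle there using the known 42 mm spacing and a picture, which showed the foot midway between holes 2 and 4.

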